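# Swap two test instruments back into their trays and block them with foam

## Task

The two instruments have been put back in each other's trays: swap them so that each lies in the tray of its own colour, parking one on the green mat on the way and keeping them upright. Set each instrument lengthwise close to one end of its tray, then fill the gap left beside it with the foam brick that fits (white narrow brick in the blue tray, pink wide brick in the orange tray), set squarely, so that everything stands flat on the tray floors. Leave the multimeter, the screwdriver and the steel pot where they are.

Things in the scene. Friction and masses are not known exactly. Their poses are not given: they have to be found in the camera images.
- blue_meter: Blue box-shaped digital meter, 106 (x) x 46 (y) x 50 mm high, 0.28 kg, with a dark display and white keys (up to 3 mm proud) on top. Starts in the orange tray. Origin at the centre of its underside, x along its length, z up. Grip it from above across y (46 mm), high enough to clear the 20 mm tray walls. It keeps upright throughout.
- orange_gauge: Orange box-shaped gauge unit, 76 (x) x 46 (y) x 50 mm high, 0.24 kg, with a white round dial and two brass ports (up to 6 mm proud) on top. Starts in the blue tray. Origin at the centre of its underside, x along its length, z up. Grip it from above across y (46 mm), high enough to clear the 20 mm tray walls. It keeps upright throughout.
- wide_brick: Pink firm foam brick, 60 (x) x 46 (y) x 50 mm high, 0.04 kg, standing on the bench. Origin at the centre of its underside, z up. Grip it across y (46 mm). It fits beside the orange gauge, its x along the tray (76 + 60 mm in 156 mm).
- narrow_brick: White firm foam brick, 30 (x) x 46 (y) x 50 mm high, 0.03 kg, standing on the bench. Origin at the centre of its underside, z up. Grip it across y (46 mm). It fits beside the blue meter, its x along the tray (106 + 30 mm in 156 mm).
- blue_tray: Open tray insert, fixed to the bench, grey floor with blue walls. Outside 166 (x) x 74 (y) x 20 mm high; inside 156 x 64 mm; walls 5 mm thick; floor 5 mm thick, so things stand in it 5 mm above the bench. Origin at the centre of its underside, on the bench; x along its length, z up. Home of the blue meter and the white narrow brick. Either end may take the instrument.
- orange_tray: Open tray insert, fixed to the bench, grey floor with orange walls. Outside 166 (x) x 74 (y) x 20 mm high; inside 156 x 64 mm; walls 5 mm thick; floor 5 mm thick, so things stand in it 5 mm above the bench. Origin at the centre of its underside, on the bench; x along its length, z up. Home of the orange gauge and the pink wide brick. Either end may take the instrument.
- mat: Flat green rubber mat, 150 (x) x 100 (y) x 3 mm, fixed to the bench, empty: the free parking spot. Origin at the centre of its underside, z up.
- multimeter: Bystander: yellow hand multimeter with a black face, 75 (x) x 150 (y) x 42 mm high, lying on the bench beyond the trays. Origin at the centre of its underside.
- screwdriver: Bystander: screwdriver with a red handle, lying on the bench beyond the trays, about 200 mm long along its x, 26 mm high; origin near mid-length at bench level.
- pot: Bystander: steel pot, 70 mm across, 60 mm high, open at the top, standing on the bench. Origin at the centre of its underside.
There are look-alikes about, which are no part of the job. Of the things that look like the narrow_brick, the smallest one is meant. Of the things that look like the blue_meter, the middle-sized one is meant.

How it is judged:
By the outcome, as a careful person would: the job done as asked, in the order asked, and still so for the second after the job is handed in, with the robot touching nothing.
It also fails if it takes over 102 s, if anything falls off the work surface, if the arm or the gripper's body presses on something with over 40 N, if the wrist force passes 120 N, or if a joint passes its speed limit or range.

## Robot

A 6-joint arm with a two-finger parallel gripper is mounted at the origin on the work surface. World frame = base frame: x ahead of the robot, y to its left, z up, the work surface at z = 0. Lengths are in m, angles in rad, forces in N, time in s.
With the tool pointing down it reaches from about 0.15 to 0.775 m from the base axis. Payload 6.1 kg.
Tool frame: the origin (TCP) lies at the very end of the fingers, on their centre line; the grasp point (between the pads) lies 19 mm behind it; y points along the fingers, x is the direction in which the jaws open and shut, and the axes are right-handed (so a half turn about y gives the same grasp; the last joint's range is limited). The gripper opens to 85 mm and grips with 20 to 120 N. Pads are 22 mm wide; open, the fingers measure 114 mm over their backs; the gripper's body (76 mm by 85 mm) begins 54 mm behind the grasp point. The pads swing forward as they close: fully open they stand 13 mm farther back than shut.
Start: joints at [-1.155, 0.126, -0.04, 1.405, 0, 1.571], TCP at [0.212, -0.48, 0.231] pointing down, gripper open.
Joint ranges: [-2.72, 2.72], [-0.95, 1.95], [-1.27, 1.35], [-1.78, 2.02], [-1.46, 1.47], [-3.14, 3.14]. Speed limits (rad/s): [2.39, 2.39, 3.01, 3.14, 3.14, 3.14].

## Interface

Orientations are given as a unit quaternion [w, x, y, z].
In Python, from bench import robot, viewer gives the robot as it stands. The module is installed in compiled form; this text tells all that it offers.
- The arm moves only by the shell command python3 -m creep 'ROWS'. ROWS is JSON, a list of rows, each an object with "claw": the gripper command: -1 is shut, 1 is fully open, values between are in proportion; "linear": the shift along the tool's x, y, z in mm, a list of three; "turn": the turn about the tool's y in degrees. A call has 1 to 12 rows; each row shifts and turns the commanded pose from where the row before left it, along the tool's axes as they then stand; what a row does not reach is not made up. A row lasts 1/12 s, in which the tool goes at most 41.7 mm and 7.16 degrees, less where a joint would pass 70% of its speed; a pose out of reach is approached as far as the arm can. A call with a gripper value outside its range is refused whole. The fingers move at their own pace and stop on an object; the grip force is fixed at half the most. Time passes only in rows, so rows that do not move let the fingers close. It gives the time, the measured TCP pose, the force and the opening at its end, in the units of the state.
- robot.get_state(): the state, without advancing time (a new reading comes with each control period).
- viewer.get_image(name): name is "scene" or "top" or "wrist"; returns a dict with "pixels" (480x640x3 uint8, red, green, blue), "depth" (480x640 float32, m along the optical axis (not along the pixel's ray), 0 where there is no reading), "vertical_fov" (degrees; the focal length in pixels is half the picture's height over the tangent of half this angle, whatever the lens; pixels are square), "cx", "cy" (the principal point, pixels), "k1" (the pictures are not rectified: a ray, as slopes to the right and down, at radius r is drawn at 1 + k1 r^2 times it, then the intrinsics apply), "T" (4x4, takes a point from camera to world coordinates); the wrist camera has in their place "hand_eye" (4x4, takes a point from camera to tool coordinates, whose origin is the TCP and whose axes are the tool frame's). Camera axes: x right, y down, z forward; pixel columns grow to the right and rows downward; lengths in m; the calibration is good to about 2 mm. A picture is of the moment at which its call begins: read the wrist's pose just before it.
- robot.finish_job(): hands the job in, once; it reports no verdict.
Trained networks look in a picture, given as the dict that the camera call returned (one of the last four; its "shot" number tells which), for a name from the list of things; names that differ only in an ending like _2 or _b are one class to them, and where a whole thing is asked for, a point or a joint stands for the part that bears it (a point fixed in the world has none). Each returns a list of dicts, best first, with "conf" (0 to 1); they miss things now and then, are a little off and sometimes report something else, mostly with a low value. They report only what shows in the picture. A call takes as long as a camera call. They do not tell look-alikes from the thing itself.
- viewer.trace(picture, thing): "mask" (480x640 bool, what is visible of it) and "location" ([column, row] in pixels, amid what is visible of it).
The state is a dict: "t": time; "qpos": joint angles; "joint_vel": joint speeds; "tau": joint torques, N m; "tool_pos": TCP position; "orientation": TCP orientation; "ft_force": force on the tool from outside, world axes, zero at the start; "torque": the same for the moment, N m; "opening": finger opening in m.
Only numpy, scipy, OpenCV 4.12 (cv2) and the standard library are available. Lean on these libraries where they do the work, as an engineer would, in place of code of your own. Each camera call takes 0.05 s, during which the arm holds its last target. There are 200 camera calls.

## Working session

There is one attempt and no reset: what is moved stays moved. The work goes in short steps, Python scripts to look and compute and a shell command to move; the robot and the scene stay as the last step left them, time stands still between calls to the robot, and variables do not carry over. Pictures are saved under pics/ and viewed, about 12 in all and at most 16, crops included, and the job is handed in when it is done.

```bash
mkdir -p pics; cat > h.py <<'E'
import numpy as np, cv2
from bench import robot, viewer
def R(q):
    from scipy.spatial.transform import Rotation as S
    return S.from_quat([q[1],q[2],q[3],q[0]]).as_matrix()
def shot(name):
    s=robot.get_state(); p=viewer.get_image(name)
    if 'T' in p: T=np.array(p['T'])
    else:
        T=np.eye(4);T[:3,:3]=R(s['orientation']);T[:3,3]=s['tool_pos'];T=T@np.array(p['hand_eye'])
    return p,T
def K(p):
    f=240/np.tan(np.radians(p['vertical_fov'])/2)
    return f
def cloud(p,T):
    """world xyz for every pixel"""
    f=K(p);v,u=np.mgrid[:480,:640]
    x=(u-p['cx'])/f;y=(v-p['cy'])/f;a,b=x.copy(),y.copy()
    for _ in range(8):
        s=1+p['k1']*(a*a+b*b);a,b=x/s,y/s
    d=p['depth'];c=np.stack([a*d,b*d,d],-1)@T[:3,:3].T+T[:3,3]
    c[d==0]=np.nan
    return c
def save(n,p): cv2.imwrite(f'pics/{n}.png',p['pixels'][...,::-1])
E
python3 - <<'E'
from h import *
print(robot.get_state())
for n in('top','scene'):
    p,T=shot(n);save(n+'1',p);print(n,p['k1'],p['vertical_fov'],T.round(3).tolist());c=cloud(p,T);np.save(n+'1.npy',c)
    for t in ['blue_meter','orange_gauge','wide_brick','narrow_brick','blue_tray','orange_tray','mat','multimeter','screwdriver','pot']:
        for r in viewer.trace(p,t):
            m=r['mask'];q=c[m];q=q[~np.isnan(q[:,0])]
            print(t,round(r['conf'],2),np.round(r['location']),m.sum(),np.median(q,0).round(3),np.percentile(q[:,2],95).round(3))
E
```

```text
{'t': 0.0, 'qpos': array([-1.15500041e+00,  1.26383868e-01, -4.06132749e-02,  1.40540646e+00,
        4.18029408e-06,  1.57077315e+00]), 'joint_vel': array([ 0.00102225, -0.00190377, -0.00012136,  0.00190506,  0.00184125,
        0.00059409]), 'tau': array([-6.38071867e-06, -4.35916185e+01,  3.52921414e+01,  1.73143245e-02,
        6.55737881e-05,  7.81335210e-07]), 'tool_pos': array([ 0.21189134, -0.47988912,  0.23052404]), 'orientation': array([ 0.59275102, -0.59212807,  0.38649999, -0.3855494 ]), 'ft_force': array([-0.67178162, -0.29259423, -0.13903878]), 'torque': array([-0.01610482,  0.0476697 , -0.02941153]), 'opening': 0.0854459443330746}
top 0.03595519081223112 51.594137369668516 [[0.003, -0.985, 0.172, 0.38], [-1.0, -0.002, 0.006, 0.072], [-0.005, -0.172, -0.985, 0.976], [0.0, 0.0, 0.0, 1.0]]
blue_meter 0.83 [479. 372.] 3623 [ 0.297 -0.199  0.072] 0.076
blue_meter 0.75 [347. 322.] 822 [0.383 0.024 0.039] 0.043
blue_meter 0.63 [357. 232.] 1392 [0.55  0.009 0.056] 0.06
blue_meter 0.37 [457. 238.] 1257 [ 0.537 -0.174  0.056] 0.062
blue_meter 0.34 [322. 132.] 586 [0.762 0.077 0.
[... 1225 characters left out ...]
.045] 0.06
wide_brick 0.67 [173. 191.] 707 [ 0.513 -0.338  0.034] 0.05
narrow_brick 0.76 [420. 217.] 815 [0.437 0.277 0.049] 0.069
narrow_brick 0.73 [511. 276.] 1310 [0.572 0.473 0.05 ] 0.069
narrow_brick 0.68 [452. 246.] 583 [0.502 0.361 0.036] 0.05
blue_tray 0.65 [224. 232.] 806 [ 0.589 -0.165  0.008] 0.02
orange_tray 0.78 [280. 248.] 925 [0.606 0.01  0.01 ] 0.02
orange_tray 0.45 [289. 307.] 807 [0.773 0.088 0.019] 0.025
mat 0.69 [359. 253.] 2023 [0.557 0.17  0.002] 0.004
mat 0.18 [283. 250.] 914 [0.606 0.013 0.01 ] 0.02
multimeter 0.76 [186. 284.] 2733 [ 0.795 -0.127  0.033] 0.039
screwdriver 0.95 [287. 308.] 924 [0.772 0.086 0.018] 0.025
pot 0.86 [460. 310.] 1424 [0.679 0.39  0.039] 0.06
```

View pics/top1.png

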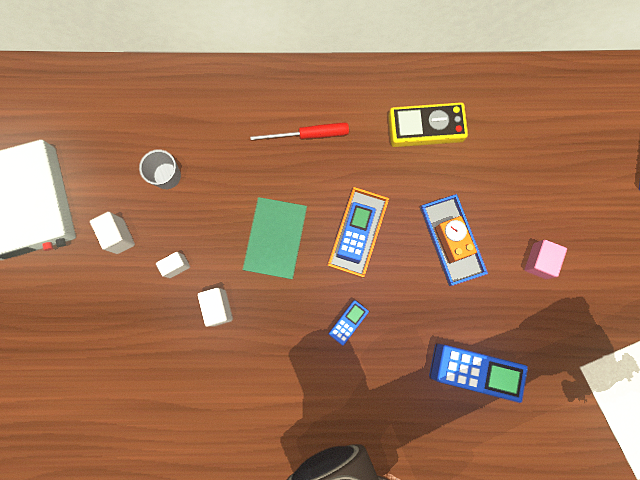

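```bash
cat > fit.py <<'E'
from h import *
def rect(pts):
    """min-area rectangle of plan points: centre, (long, short), yaw of long axis in deg"""
    (cx,cy),(w,h),a=cv2.minAreaRect((pts[:,:2]*1000).astype(np.float32))
    if w<h: w,h,a=h,w,a+90
    a=(a+90)%180-90
    return [round(float(x),1) for x in (cx,cy,w,h,a)]
def band(c,m,lo,hi):
    q=c[m]; q=q[~np.isnan(q[:,0])]; q=q[(q[:,2]>lo)&(q[:,2]<hi)]
    return q
def box(cx,cy,r):
    v,u=np.mgrid[:480,:640]; return (abs(u-cx)<r)&(abs(v-cy)<r)
E
python3 - <<'E'
from fit import *
c=np.load('top1.npy')
def near(x,y,r,lo,hi):
    m=(np.hypot(c[...,0]-x,c[...,1]-y)<r); return rect(band(c,m,lo,hi)), m.sum()
print('bench z',np.nanmedian(c[...,2]))
for n,a in dict(meter=(.55,.009,.075,.046,.07),gauge=(.537,-.174,.07,.046,.07),wide=(.502,-.344,.06,.044,.058),narrow=(.488,.356,.05,.044,.058),small=(.383,.024,.08,.03,.048),big=(.297,-.199,.12,.06,.085),n1=(.41,.269,.06,.06,.08),n2=(.546,.467,.06,.06,.08),
  btray=(.54,-.176,.11,.014,.027),otray=(.555,-.0,.11,.014,.027),mat=(.546,.168,.1,.0035,.01)).items(): print(n,near(*a))
E
```

```text
bench z 0.001052589607894172
meter ([552.4, 8.6, 106.9, 45.9, -17.0], np.int64(4387))
gauge ([539.2, -180.1, 75.8, 46.5, 20.2], np.int64(3924))
wide ([502.5, -351.0, 61.5, 48.3, -21.9], np.int64(2969))
narrow ([490.5, 360.1, 45.4, 30.6, -59.7], np.int64(2023))
small ([382.3, 24.3, 80.1, 34.9, -38.0], np.int64(5456))
big ([295.3, -206.4, 151.9, 66.1, 76.3], np.int64(13140))
n1 ([410.4, 274.3, 63.1, 41.2, 16.5], np.int64(3030))
n2 ([550.2, 475.5, 63.1, 41.1, 27.8], np.int64(2990))
btray ([543.7, -182.1, 166.1, 76.0, 18.4], np.int64(9576))
otray ([558.7, 2.2, 167.4, 73.6, -18.3], np.int64(9380))
mat ([545.2, 168.1, 195.8, 194.1, 28.6], np.int64(7783))
```

The picture shows three blue meters: (357,232) in the orange tray, 107 mm; (347,322), 80 mm; and (479,372), 152 mm. The middle-sized one is in the orange tray, as the task says. The white bricks are (172,264), 45x30x50 mm, and (212,306) and (112,232), both 63x41x70 mm. The smallest, at (172,264), also matches the stated size. I'll confirm these in a crop.

```bash
cat >> fit.py <<'E'
def go(x,y,z,yaw,s=None):
    """tool-axis shift (mm) and turn (deg) to put TCP at x,y,z (mm) with the jaw axis at yaw (deg, mod 180), pointing down"""
    s=s or robot.get_state(); M=R(s['orientation']); d=np.array([x,y,z])-1000*np.array(s['tool_pos'])
    cur=np.degrees(np.arctan2(M[1,0],M[0,0])); t=(cur-yaw+90)%180-90
    print('pos',(1000*np.array(s['tool_pos'])).round(1),'yaw',cur.round(1),'down',M[2,1].round(4),'t',round(s['t'],2),'j',np.degrees(s['qpos']).round(0),'F',np.round(s['ft_force'],1),'open',round(s['opening']*1000,1))
    print(' -> shift',(M.T@d).round(1),'turn',round(t,1))
E
python3 - <<'E'
from fit import *
img=cv2.imread('pics/top1.png')
a=cv2.resize(img[195:355,80:260],None,fx=2.2,fy=2.2,interpolation=3);b=cv2.resize(img[190:350,320:500],None,fx=2.2,fy=2.2,interpolation=3)
cv2.imwrite('pics/crop1.png',np.hstack([a,b]))
for n in('top1','scene1'):
    c=np.load(n+'.npy');i=cv2.imread(f'pics/{n}.png').astype(int)
    g=(i[...,1]>i[...,2]+25)&(i[...,1]>i[...,0]+10)&(abs(c[...,0]-.545)<.1)&(abs(c[...,1]-.168)<.1)
    g=cv2.morphologyEx(g.astype(np.uint8),2,np.ones((3,3)))>0
    print(n,'mat',rect(c[g][~np.isnan(c[g][:,0])]))
    def near(x,y,r,lo,hi):
        return rect(band(c,np.hypot(c[...,0]-x,c[...,1]-y)<r,lo,hi))
    for k,q in dict(meter=(.555,.009,.075,.048,.058),gauge=(.541,-.178,.07,.048,.0545),wide=(.502,-.349,.06,.045,.058),narrow=(.49,.358,.05,.045,.058),btray=(.543,-.182,.11,.014,.027),otray=(.558,.002,.11,.014,.027)).items(): print(k,near(*q))
go(539,-180,130,20.2+90)
E
```

```text
top1 mat [548.6, 168.6, 150.4, 100.6, -10.4]
meter [552.4, 8.6, 106.9, 45.9, -17.0]
gauge [539.2, -180.3, 75.8, 46.2, 20.3]
wide [502.5, -351.0, 61.5, 48.3, -21.9]
narrow [490.5, 360.1, 45.4, 30.6, -59.7]
btray [543.7, -182.1, 166.1, 76.0, 18.4]
otray [558.7, 2.2, 167.4, 73.6, -18.3]
scene1 mat [549.6, 168.1, 153.0, 102.6, -10.4]
meter [554.7, 10.7, 109.1, 47.1, -16.6]
gauge [540.3, -178.3, 79.7, 45.4, 19.9]
wide [505.0, -349.5, 61.1, 49.6, -21.3]
narrow [493.1, 361.1, 46.3, 31.4, -61.9]
btray [545.6, -180.0, 167.4, 74.8, 18.4]
otray [559.5, 5.1, 167.3, 75.9, -18.3]
pos [ 212.  -480.3  231.3] yaw -66.2 down -1.0 t 1.1 j [-66.   7.  -2.  81.   0.  90.] F [-0.4 -0.2 -0.2] open 85.3
 -> shift [-142.6  101.3  420.4] turn 3.6
```

View pics/crop1.png

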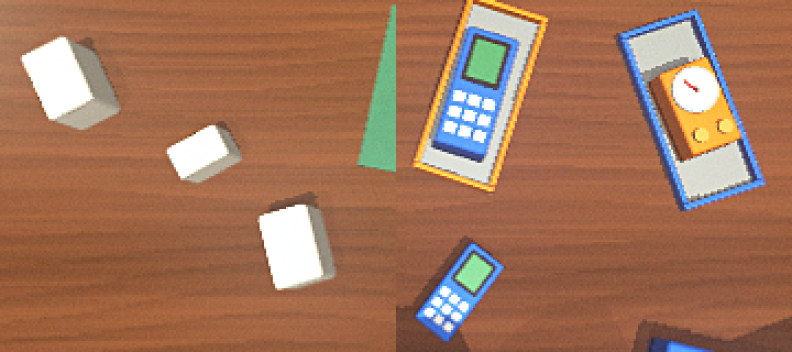

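The crop confirms both: the narrow brick is the smallest white block (centre of the left half), and the middle-sized meter is in the orange tray. Next, move to hover over the gauge.

```bash
python3 -m creep '[{"claw":1,"linear":[-12,0,35],"turn":0},{"claw":1,"linear":[-12,0,35],"turn":0},{"claw":1,"linear":[-12,0,35],"turn":0},{"claw":1,"linear":[-12,0,35],"turn":0},{"claw":1,"linear":[-12,0,35],"turn":0},{"claw":1,"linear":[-12,0,35],"turn":0},{"claw":1,"linear":[-12,0,35],"turn":0},{"claw":1,"linear":[-12,0,35],"turn":0},{"claw":1,"linear":[-12,0,35],"turn":0},{"claw":1,"linear":[-12,0,35],"turn":0},{"claw":1,"linear":[-12,0,35],"turn":0},{"claw":1,"linear":[-11,0,35],"turn":0}]'
python3 -m creep '[{"claw":1,"linear":[0,25,0],"turn":3.8},{"claw":1,"linear":[0,25,0],"turn":0},{"claw":1,"linear":[0,0,0],"turn":0},{"claw":1,"linear":[0,0,0],"turn":0},{"claw":1,"linear":[0,0,0],"turn":0}]'
python3 - <<'E'
from fit import *
go(540,-179.3,24,110)
p,T=shot('wrist');save('w1',p);c=cloud(p,T)
for k,q in dict(gauge=(.541,-.178,.07,.048,.0545),btray=(.543,-.182,.11,.014,.027)).items():
    b=band(c,np.hypot(c[...,0]-q[0],c[...,1]-q[1])<q[2],q[3],q[4]);print(k,len(b),len(b) and rect(b))
print(np.array(p['hand_eye']).round(3).tolist())
E
```

```text
t: 2.1
tool_pos: [0.5396, -0.1781, 0.2315]
orientation: [0.593, -0.592, 0.386, -0.386]
ft_force: [0.3, -1.0, 0.7]
opening: 0.0852
t: 2.52
tool_pos: [0.5386, -0.1801, 0.1825]
orientation: [0.579, -0.579, 0.405, -0.406]
ft_force: [0.7, 0.0, 0.7]
opening: 0.0852
pos [ 538.6 -180.1  182.5] yaw -70.0 down -1.0 t 2.52 j [-18.  12.  -3.  75.  -0. 142.] F [0.7 0.  0.7] open 85.2
 -> shift [ -0.4 158.5   1.5] turn 0.0
gauge 166 [539.9, -180.0, 76.4, 46.1, 20.5]
btray 3043 [543.9, -182.2, 166.6, 73.6, 18.3]
[[1.0, 0.0, 0.0, -0.001], [-0.0, -0.292, 0.956, -0.144], [0.0, -0.956, -0.292, 0.075], [0.0, 0.0, 0.0, 1.0]]
```

View pics/w1.png

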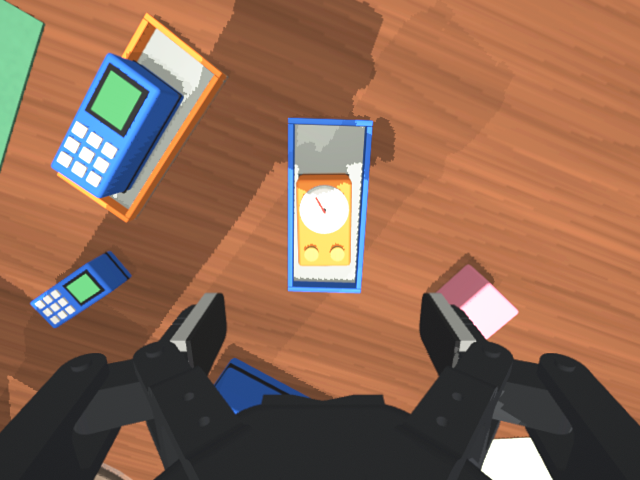

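The wrist view shows the gauge at (325,220), centred in the blue tray and square between the fingers; the measurements agree within 1 mm. Descend and grasp.

```bash
python3 -m creep '[{"claw":1,"linear":[0,35,0.5],"turn":0},{"claw":1,"linear":[0,35,0.5],"turn":0},{"claw":1,"linear":[0,35,0],"turn":0},{"claw":1,"linear":[0,30,0],"turn":0},{"claw":1,"linear":[0,15,0],"turn":0},{"claw":1,"linear":[0,8,0],"turn":0},{"claw":1,"linear":[0,0,0],"turn":0},{"claw":1,"linear":[0,0,0],"turn":0}]'
python3 -m creep '[{"claw":-1,"linear":[0,0,0],"turn":0},{"claw":-1,"linear":[0,0,0],"turn":0},{"claw":-1,"linear":[0,0,0],"turn":0},{"claw":-1,"linear":[0,0,0],"turn":0},{"claw":-1,"linear":[0,0,0],"turn":0},{"claw":-1,"linear":[0,0,0],"turn":0},{"claw":-1,"linear":[0,0,0],"turn":0},{"claw":-1,"linear":[0,0,0],"turn":0}]'
```

```text
t: 3.23
tool_pos: [0.5404, -0.1801, 0.0249]
orientation: [0.579, -0.579, 0.405, -0.406]
ft_force: [-0.5, -0.1, 0.0]
opening: 0.0857
t: 3.9
tool_pos: [0.5405, -0.1798, 0.0249]
orientation: [0.58, -0.579, 0.404, -0.406]
ft_force: [-0.6, -0.7, 5.0]
opening: 0.0453
```

```bash
python3 -m creep '[{"claw":-1,"linear":[0,-10,0],"turn":0},{"claw":-1,"linear":[0,-25,0],"turn":0},{"claw":-1,"linear":[0,-30,0],"turn":-5},{"claw":-1,"linear":[0,-30,0],"turn":-7},{"claw":-1,"linear":[0,0,0],"turn":-7},{"claw":-1,"linear":[0,0,0],"turn":-7},{"claw":-1,"linear":[0,0,0],"turn":-7},{"claw":-1,"linear":[0,0,0],"turn":-7},{"claw":-1,"linear":[0,0,0],"turn":-7},{"claw":-1,"linear":[0,0,0],"turn":-7},{"claw":-1,"linear":[0,0,0],"turn":-7},{"claw":-1,"linear":[0,0,0],"turn":-7}]'
python3 -m creep '[{"claw":-1,"linear":[0,0,0],"turn":-7},{"claw":-1,"linear":[0,0,0],"turn":-7},{"claw":-1,"linear":[0,0,0],"turn":-7},{"claw":-1,"linear":[0,0,0],"turn":-7},{"claw":-1,"linear":[0,0,0],"turn":-7},{"claw":-1,"linear":[0,0,0],"turn":-7},{"claw":-1,"linear":[0,0,0],"turn":-7},{"claw":-1,"linear":[0,0,0],"turn":-7},{"claw":-1,"linear":[0,0,0],"turn":-7},{"claw":-1,"linear":[0,0,0],"turn":-7},{"claw":-1,"linear":[0,0,0],"turn":-4.6},{"claw":-1,"linear":[0,0,0],"turn":0}]'
python3 -c "
from fit import *
go(549,168.4,120,79.6)"
```

```text
t: 4.9
tool_pos: [0.5391, -0.1793, 0.1186]
orientation: [0.707, -0.707, 0.01, -0.01]
ft_force: [0.7, -0.7, -2.0]
opening: 0.0453
t: 5.9
tool_pos: [0.5392, -0.1793, 0.1186]
orientation: [0.57, -0.569, -0.419, 0.419]
ft_force: [-0.1, 0.5, -1.5]
opening: 0.045
pos [ 539.2 -179.3  118.6] yaw 72.7 down -1.0 t 5.9 j [-18.  13.  -9.  68.   0.  -1.] F [-0.1  0.5 -1.5] open 45.0
 -> shift [335.   -1.4  93.8] turn -6.9
```

```bash
python3 -m creep '[{"claw":-1,"linear":[33.5,0,9.4],"turn":0},{"claw":-1,"linear":[33.5,0,9.4],"turn":0},{"claw":-1,"linear":[33.5,0,9.4],"turn":0},{"claw":-1,"linear":[33.5,0,9.4],"turn":0},{"claw":-1,"linear":[33.5,0,9.4],"turn":0},{"claw":-1,"linear":[33.5,0,9.4],"turn":0},{"claw":-1,"linear":[33.5,0,9.4],"turn":0},{"claw":-1,"linear":[33.5,0,9.4],"turn":0},{"claw":-1,"linear":[33.5,0,9.4],"turn":0},{"claw":-1,"linear":[33.5,0,9.4],"turn":0},{"claw":-1,"linear":[0,0,0],"turn":-6.9},{"claw":-1,"linear":[0,0,0],"turn":0}]'
python3 -m creep '[{"claw":-1,"linear":[0,30,0],"turn":0},{"claw":-1,"linear":[0,30,0],"turn":0},{"claw":-1,"linear":[0,18,0],"turn":0},{"claw":-1,"linear":[0,8,0],"turn":0},{"claw":-1,"linear":[0,4,0],"turn":0},{"claw":-1,"linear":[0,3,0],"turn":0},{"claw":-1,"linear":[0,1,0],"turn":0},{"claw":-1,"linear":[0,0,0],"turn":0},{"claw":-1,"linear":[0,0,0],"turn":0}]'
python3 -c "
from fit import *
go(549,168.4,23,79.6)"
```

```text
t: 6.9
tool_pos: [0.5493, 0.1703, 0.1183]
orientation: [0.543, -0.543, -0.453, 0.454]
ft_force: [0.0, -0.5, -2.1]
opening: 0.0452
t: 7.65
tool_pos: [0.5506, 0.1685, 0.0255]
orientation: [-0.543, 0.544, 0.453, -0.451]
ft_force: [0.7, 0.9, -1.5]
opening: 0.0447
pos [550.6 168.5  25.5] yaw 79.5 down -1.0 t 7.65 j [ 17.  17. -17.  56.  -0.  28.] F [ 0.7  0.9 -1.5] open 44.7
 -> shift [-0.3  2.5  1.5] turn -0.1
```

```bash
python3 -m creep '[{"claw":-1,"linear":[0,1.5,0],"turn":0},{"claw":-1,"linear":[0,1,0],"turn":0},{"claw":-1,"linear":[0,0,0],"turn":0}]'
python3 -m creep '[{"claw":1,"linear":[0,0,0],"turn":0},{"claw":1,"linear":[0,0,0],"turn":0},{"claw":1,"linear":[0,0,0],"turn":0},{"claw":1,"linear":[0,0,0],"turn":0},{"claw":1,"linear":[0,0,0],"turn":0},{"claw":1,"linear":[0,0,0],"turn":0},{"claw":1,"linear":[0,-20,0],"turn":0},{"claw":1,"linear":[0,-35,0],"turn":0},{"claw":1,"linear":[0,-40,0],"turn":0},{"claw":1,"linear":[0,-15,0],"turn":0},{"claw":1,"linear":[0,0,0],"turn":0}]'
python3 - <<'E'
from fit import *
go(553,9.4,135,73)
p,T=shot('top');c=cloud(p,T)
for k,q in dict(gauge=(.549,.168,.07,.046,.053),meter=(.555,.009,.075,.048,.058)).items():
    b=band(c,np.hypot(c[...,0]-q[0],c[...,1]-q[1])<q[2],q[3],q[4]);print(k,len(b),len(b) and rect(b))
E
```

```text
t: 7.9
tool_pos: [0.5504, 0.1685, 0.0229]
orientation: [-0.543, 0.544, 0.453, -0.452]
ft_force: [0.1, -0.7, 3.0]
opening: 0.0446
t: 8.82
tool_pos: [0.5522, 0.1691, 0.1369]
orientation: [-0.542, 0.545, 0.455, -0.45]
ft_force: [-0.1, 0.7, -0.3]
opening: 0.0853
pos [552.2 169.1 136.9] yaw 79.5 down -1.0 t 8.82 j [17. 13. -7. 69. -0. 27.] F [-0.1  0.7 -0.3] open 85.3
 -> shift [-156.9    1.5  -29.8] turn 6.5
gauge 0 0
meter 1043 [552.2, 8.7, 106.5, 46.0, -17.0]
```

```bash
python3 -m creep '[{"claw":1,"linear":[-31.4,0,-6],"turn":0},{"claw":1,"linear":[-31.4,0,-6],"turn":0},{"claw":1,"linear":[-31.4,0,-6],"turn":0},{"claw":1,"linear":[-31.4,0,-6],"turn":0},{"claw":1,"linear":[-31.4,0,-6],"turn":0},{"claw":1,"linear":[0,0,0],"turn":6.5},{"claw":1,"linear":[0,0,0],"turn":0},{"claw":1,"linear":[0,0,0],"turn":0}]'
python3 - <<'E'
from fit import *
p,T=shot('wrist');save('w2',p);c=cloud(p,T)
for k,q in dict(meter=(.553,.009,.075,.048,.058),otray=(.559,.003,.11,.014,.027)).items():
    b=band(c,np.hypot(c[...,0]-q[0],c[...,1]-q[1])<q[2],q[3],q[4]);print(k,len(b),len(b) and rect(b))
p,T=shot('top');c=cloud(p,T)
for k,q in dict(gauge=(.549,.168,.07,.046,.0545),).items():
    b=band(c,np.hypot(c[...,0]-q[0],c[...,1]-q[1])<q[2],q[3],q[4]);print(k,len(b),len(b) and rect(b))
go(553,9.2,24,73)
E
```

```text
t: 9.53
tool_pos: [0.55, 0.0083, 0.1304]
orientation: [0.569, -0.567, -0.421, 0.422]
ft_force: [-0.1, -0.3, -0.0]
opening: 0.0855
meter 6864 [553.1, 10.1, 105.1, 46.1, -17.0]
otray 4125 [559.2, 3.9, 165.8, 74.3, -18.4]
gauge 349 [549.7, 167.7, 76.0, 46.5, -10.2]
pos [550.3   9.1 130.9] yaw 73.2 down -1.0 t 9.63 j [  1.  11. -10.  69.   0.  18.] F [-0.4 -0.3 -0.3] open 85.3
 -> shift [  0.8 106.9  -2.7] turn 0.2
```

Gauge is upright on the mat. Grasp the meter.

```bash
python3 -m creep '[{"claw":1,"linear":[0.8,30,-2.7],"turn":0},{"claw":1,"linear":[0,35,0],"turn":0},{"claw":1,"linear":[0,25,0],"turn":0},{"claw":1,"linear":[0,12,0],"turn":0},{"claw":1,"linear":[0,5,0],"turn":0},{"claw":1,"linear":[0,0,0],"turn":0},{"claw":1,"linear":[0,0,0],"turn":0}]'
python3 -m creep '[{"claw":-1,"linear":[0,0,0],"turn":0},{"claw":-1,"linear":[0,0,0],"turn":0},{"claw":-1,"linear":[0,0,0],"turn":0},{"claw":-1,"linear":[0,0,0],"turn":0},{"claw":-1,"linear":[0,0,0],"turn":0},{"claw":-1,"linear":[0,0,0],"turn":0},{"claw":-1,"linear":[0,0,0],"turn":0},{"claw":-1,"linear":[0,0,0],"turn":0}]'
python3 -m creep '[{"claw":-1,"linear":[0,-10,0],"turn":0},{"claw":-1,"linear":[0,-25,0],"turn":0},{"claw":-1,"linear":[0,-35,0],"turn":0},{"claw":-1,"linear":[0,-30,0],"turn":0},{"claw":-1,"linear":[0,0,0],"turn":-7},{"claw":-1,"linear":[0,0,0],"turn":-7},{"claw":-1,"linear":[0,0,0],"turn":-7},{"claw":-1,"linear":[0,0,0],"turn":-7},{"claw":-1,"linear":[0,0,0],"turn":-7},{"claw":-1,"linear":[0,0,0],"turn":0},{"claw":-1,"linear":[0,0,0],"turn":0}]'
python3 - <<'E'
from fit import *
p,T=shot('top');c=cloud(p,T)
for k,q in dict(meter=(.553,.009,.085,.1,.165),btray=(.544,-.181,.11,.014,.027)).items():
    b=band(c,np.hypot(c[...,0]-q[0],c[...,1]-q[1])<q[2],q[3],q[4]);print(k,len(b),len(b) and rect(b))
# TCP target: instrument offset +-20 mm along the tray axis
for s in(20,-20):
    a=np.radians(18.4);x,y=544.2+s*np.cos(a),-181.6+s*np.sin(a);print(s,x,y);go(x,y,120,108.4)
E
```

```text
t: 10.22
tool_pos: [0.554, 0.0091, 0.0253]
orientation: [-0.568, 0.568, 0.421, -0.421]
ft_force: [0.5, 0.1, 0.3]
opening: 0.0853
t: 10.88
tool_pos: [0.5544, 0.0087, 0.026]
orientation: [-0.568, 0.569, 0.422, -0.42]
ft_force: [-0.8, 1.1, 5.5]
opening: 0.0452
t: 11.8
tool_pos: [0.5532, 0.0084, 0.1248]
orientation: [0.417, -0.416, -0.571, 0.572]
ft_force: [1.1, 0.8, -3.5]
opening: 0.0454
meter 42 [563.6, 40.7, 63.5, 8.7, 9.8]
btray 105 [510.8, -230.6, 73.7, 10.3, 10.7]
20 563.17752023289 -175.28701926105794
pos [553.3   8.4 124.8] yaw 107.8 down -1.0 t 11.85 j [  1.  11. -11.  68.  -0. -17.] F [-0.5 -0.5 -2.6] open 45.2
 -> shift [-177.9    4.8   46.8] turn -0.6
-20 525.2224797671101 -187.91298073894205
pos [553.3   8.4 124.8] yaw 107.8 down -1.0 t 11.85 j [  1.  11. -11.  68.  -0. -17.] F [-0.5 -0.5 -2.6] open 45.2
 -> shift [-178.3    4.8   86.8] turn -0.6
```

```bash
python3 -m creep '[{"claw":-1,"linear":[-29.7,0,7.8],"turn":-0.6},{"claw":-1,"linear":[-29.7,0,7.8],"turn":0},{"claw":-1,"linear":[-29.7,0,7.8],"turn":0},{"claw":-1,"linear":[-29.7,0,7.8],"turn":0},{"claw":-1,"linear":[-29.7,0,7.8],"turn":0},{"claw":-1,"linear":[-29.7,0,7.8],"turn":0},{"claw":-1,"linear":[0,30,0],"turn":0},{"claw":-1,"linear":[0,20,0],"turn":0},{"claw":-1,"linear":[0,0,0],"turn":0},{"claw":-1,"linear":[0,0,0],"turn":0}]'
python3 - <<'E'
from fit import *
go(563.2,-175.3,26,108.4)
p,T=shot('wrist');save('w3',p);c=cloud(p,T)
for k,q in dict(btray=(.544,-.181,.11,.014,.027),meter=(.56,-.175,.085,.09,.112)).items():
    b=band(c,np.hypot(c[...,0]-q[0],c[...,1]-q[1])<q[2],q[3],q[4]);print(k,len(b),len(b) and rect(b))
E
```

```text
t: 12.68
tool_pos: [0.5646, -0.1752, 0.0738]
orientation: [0.414, -0.412, -0.574, 0.574]
ft_force: [-1.1, -0.4, -2.4]
opening: 0.0449
pos [ 564.6 -175.2   73.8] yaw 108.5 down -1.0 t 12.68 j [-17.  17. -10.  63.  -0. -36.] F [-1.1 -0.4 -2.4] open 44.9
 -> shift [ 0.2 47.8  1.2] turn 0.1
btray 3697 [496.3, -197.2, 74.5, 65.6, -71.6]
meter 26292 [554.7, -178.0, 87.0, 72.6, 18.4]
```

View pics/w3.png

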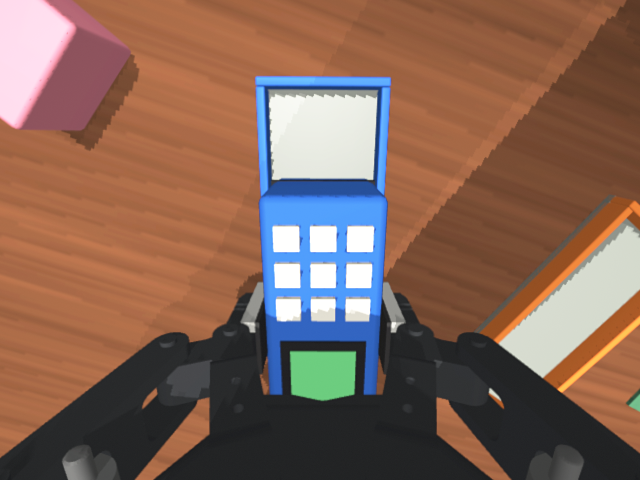

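The meter is square over the blue tray, with the clear gap at its near end (320,130). Lower it.

```bash
python3 -m creep '[{"claw":-1,"linear":[0,15,1],"turn":0},{"claw":-1,"linear":[0,15,0],"turn":0},{"claw":-1,"linear":[0,9,0],"turn":0},{"claw":-1,"linear":[0,5,0],"turn":0},{"claw":-1,"linear":[0,2,0],"turn":0},{"claw":-1,"linear":[0,1,0],"turn":0},{"claw":-1,"linear":[0,0,0],"turn":0},{"claw":-1,"linear":[0,0,0],"turn":0}]'
python3 -c "
from fit import *
go(563.2,-175.3,25,108.4)"
```

```text
t: 13.4
tool_pos: [0.5653, -0.1758, 0.0286]
orientation: [-0.412, 0.413, 0.574, -0.574]
ft_force: [0.6, 0.4, -2.9]
opening: 0.0454
pos [ 565.3 -175.8   28.6] yaw 108.6 down -1.0 t 13.4 j [-17.  18. -14.  57.   0. -36.] F [ 0.6  0.4 -2.9] open 45.4
 -> shift [1.1 3.6 1.9] turn 0.2
```

```bash
python3 -m creep '[{"claw":-1,"linear":[1,0,2],"turn":0},{"claw":-1,"linear":[0,2,0],"turn":0},{"claw":-1,"linear":[0,1,0],"turn":0},{"claw":-1,"linear":[0,0,0],"turn":0},{"claw":-1,"linear":[0,0,0],"turn":0}]'
python3 -c "
from fit import *
go(563.2,-175.3,25,108.4)"
```

```text
t: 13.82
tool_pos: [0.5628, -0.1755, 0.0261]
orientation: [-0.412, 0.413, 0.574, -0.574]
ft_force: [-2.9, 0.9, 5.2]
opening: 0.045
pos [ 562.8 -175.5   26.1] yaw 108.6 down -1.0 t 13.82 j [-17.  18. -15.  57.   0. -36.] F [-2.9  0.9  5.2] open 45.0
 -> shift [ 0.1  1.1 -0.4] turn 0.2
```

```bash
python3 -m creep '[{"claw":1,"linear":[0,0,0],"turn":0},{"claw":1,"linear":[0,0,0],"turn":0},{"claw":1,"linear":[0,0,0],"turn":0},{"claw":1,"linear":[0,0,0],"turn":0},{"claw":1,"linear":[0,0,0],"turn":0},{"claw":1,"linear":[0,0,0],"turn":0},{"claw":1,"linear":[0,-20,0],"turn":0},{"claw":1,"linear":[0,-35,0],"turn":0},{"claw":1,"linear":[0,-40,0],"turn":0},{"claw":1,"linear":[0,-15,0],"turn":0},{"claw":1,"linear":[0,0,0],"turn":0}]'
python3 - <<'E'
from fit import *
go(549.9,168,24,79.7)
p,T=shot('wrist');c=cloud(p,T)
for k,q in dict(meter=(.56,-.175,.085,.046,.058),btray=(.544,-.181,.11,.014,.027)).items():
    b=band(c,np.hypot(c[...,0]-q[0],c[...,1]-q[1])<q[2],q[3],q[4]);print(k,len(b),len(b) and rect(b))
E
```

```text
t: 14.73
tool_pos: [0.5651, -0.1761, 0.1399]
orientation: [-0.41, 0.415, 0.575, -0.573]
ft_force: [-0.3, 0.1, 0.3]
opening: 0.0853
pos [ 565.1 -176.1  139.9] yaw 108.6 down -1.0 t 14.73 j [-17.  15.  -4.  70.  -0. -36.] F [-0.3  0.1  0.3] open 85.3
 -> shift [331.5 115.  -94.7] turn 28.9
meter 6655 [561.8, -175.3, 105.5, 46.2, 18.6]
btray 3893 [544.1, -181.6, 166.4, 74.6, 18.3]
```

```bash
python3 -m creep '[{"claw":1,"linear":[36.8,0,-10.5],"turn":0},{"claw":1,"linear":[36.8,0,-10.5],"turn":0},{"claw":1,"linear":[36.8,0,-10.5],"turn":0},{"claw":1,"linear":[36.8,0,-10.5],"turn":0},{"claw":1,"linear":[36.8,0,-10.5],"turn":0},{"claw":1,"linear":[36.8,0,-10.5],"turn":0},{"claw":1,"linear":[36.8,0,-10.5],"turn":0},{"claw":1,"linear":[36.8,0,-10.5],"turn":0},{"claw":1,"linear":[36.8,0,-10.5],"turn":0}]'
python3 -m creep '[{"claw":1,"linear":[0,0,0],"turn":7},{"claw":1,"linear":[0,0,0],"turn":7},{"claw":1,"linear":[0,0,0],"turn":7},{"claw":1,"linear":[0,0,0],"turn":7},{"claw":1,"linear":[0,0,0],"turn":0.9},{"claw":1,"linear":[0,0,0],"turn":0},{"claw":1,"linear":[0,0,0],"turn":0}]'
python3 - <<'E'
from fit import *
go(549.9,168,24,79.7)
p,T=shot('wrist');c=cloud(p,T)
for k,q in dict(gauge=(.549,.168,.07,.045,.0545),).items():
    b=band(c,np.hypot(c[...,0]-q[0],c[...,1]-q[1])<q[2],q[3],q[4]);print(k,len(b),len(b) and rect(b))
E
```

```text
t: 15.53
tool_pos: [0.5451, 0.1703, 0.1329]
orientation: [0.413, -0.412, -0.574, 0.575]
ft_force: [-0.1, -0.4, -0.5]
opening: 0.0854
t: 16.12
tool_pos: [0.546, 0.1685, 0.1338]
orientation: [0.542, -0.542, -0.453, 0.454]
ft_force: [-0.2, 0.6, 0.5]
opening: 0.0855
pos [546.  168.5 133.8] yaw 79.9 down -1.0 t 16.12 j [17. 13. -7. 70. -0. 27.] F [-0.2  0.6  0.5] open 85.5
 -> shift [  0.3 109.8  -4.1] turn 0.2
gauge 2238 [551.1, 169.1, 75.9, 46.2, -10.1]
```

```bash
python3 -m creep '[{"claw":1,"linear":[0.4,30,-4.7],"turn":0.1},{"claw":1,"linear":[0,35,0],"turn":0},{"claw":1,"linear":[0,27,0],"turn":0},{"claw":1,"linear":[0,13,0],"turn":0},{"claw":1,"linear":[0,7,0],"turn":0},{"claw":1,"linear":[0,0,0],"turn":0},{"claw":1,"linear":[0,0,0],"turn":0}]'
python3 -m creep '[{"claw":-1,"linear":[0,0,0],"turn":0},{"claw":-1,"linear":[0,0,0],"turn":0},{"claw":-1,"linear":[0,0,0],"turn":0},{"claw":-1,"linear":[0,0,0],"turn":0},{"claw":-1,"linear":[0,0,0],"turn":0},{"claw":-1,"linear":[0,0,0],"turn":0},{"claw":-1,"linear":[0,0,0],"turn":0},{"claw":-1,"linear":[0,0,0],"turn":0}]'
python3 -m creep '[{"claw":-1,"linear":[0,-10,0],"turn":0},{"claw":-1,"linear":[0,-25,0],"turn":0},{"claw":-1,"linear":[0,-35,0],"turn":0},{"claw":-1,"linear":[0,-30,0],"turn":0},{"claw":-1,"linear":[0,0,0],"turn":7},{"claw":-1,"linear":[0,0,0],"turn":1},{"claw":-1,"linear":[0,0,0],"turn":0},{"claw":-1,"linear":[0,0,0],"turn":0}]'
python3 - <<'E'
from fit import *
a=np.radians(-18.3);s=34
x,y=559.1+s*np.cos(a),3.7+s*np.sin(a);print(x,y);go(x,y,75,71.7)
E
```

```text
t: 16.75
tool_pos: [0.5514, 0.1682, 0.0233]
orientation: [-0.543, 0.543, 0.453, -0.453]
ft_force: [-0.3, 0.6, 0.4]
opening: 0.0855
t: 17.42
tool_pos: [0.552, 0.1684, 0.0242]
orientation: [-0.543, 0.544, 0.453, -0.452]
ft_force: [-0.5, -1.4, 6.5]
opening: 0.045
t: 18.08
tool_pos: [0.5501, 0.1679, 0.1216]
orientation: [0.573, -0.573, -0.414, 0.415]
ft_force: [0.4, -1.0, -2.1]
opening: 0.0453
591.3804662398247 -6.975743502891768
pos [550.1 167.9 121.6] yaw 71.8 down -1.0 t 18.08 j [17. 14. -8. 68.  0. 35.] F [ 0.4 -1.  -2.1] open 45.3
 -> shift [-153.2   46.6  -94. ] turn 0.1
```

```bash
python3 -m creep '[{"claw":-1,"linear":[-25.5,0,-15.7],"turn":0},{"claw":-1,"linear":[-25.5,0,-15.7],"turn":0},{"claw":-1,"linear":[-25.5,0,-15.7],"turn":0},{"claw":-1,"linear":[-25.5,0,-15.7],"turn":0},{"claw":-1,"linear":[-25.5,0,-15.7],"turn":0},{"claw":-1,"linear":[-25.5,0,-15.7],"turn":0},{"claw":-1,"linear":[0,30,0],"turn":0},{"claw":-1,"linear":[0,30,0],"turn":0},{"claw":-1,"linear":[0,0,0],"turn":0},{"claw":-1,"linear":[0,0,0],"turn":0}]'
python3 - <<'E'
from fit import *
go(591.4,-7,26,71.7)
p,T=shot('wrist');save('w4',p);c=cloud(p,T)
for k,q in dict(gauge=(.59,-.007,.07,.075,.0945),otray=(.559,.003,.11,.014,.027)).items():
    b=band(c,np.hypot(c[...,0]-q[0],c[...,1]-q[1])<q[2],q[3],q[4]);print(k,len(b),len(b) and rect(b))
E
```

```text
t: 18.92
tool_pos: [0.5897, -0.0068, 0.0602]
orientation: [0.575, -0.572, -0.412, 0.416]
ft_force: [0.4, -0.5, -0.6]
opening: 0.0452
pos [589.7  -6.8  60.2] yaw 71.7 down -1.0 t 18.92 j [ -1.  17. -11.  62.   0.  18.] F [ 0.4 -0.5 -0.6] open 45.2
 -> shift [ 0.4 34.2 -1.9] turn -0.0
gauge 13625 [587.7, -5.4, 73.4, 72.8, -18.5]
otray 6084 [539.7, 10.3, 126.0, 74.7, -18.5]
```

View pics/w4.png

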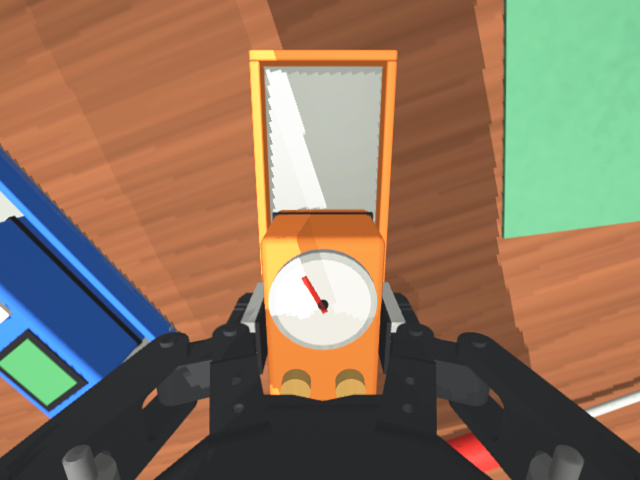

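The gauge is square over the far end of the orange tray, with the gap at (325,140). Lower it.

```bash
python3 -m creep '[{"claw":-1,"linear":[0.4,15,-1],"turn":0},{"claw":-1,"linear":[0,9,0],"turn":0},{"claw":-1,"linear":[0,5,0],"turn":0},{"claw":-1,"linear":[0,2,0],"turn":0},{"claw":-1,"linear":[0,1,0],"turn":0},{"claw":-1,"linear":[0,0,0],"turn":0},{"claw":-1,"linear":[0,0,0],"turn":0}]'
python3 -c "
from fit import *
go(591.4,-7,26,71.7)"
```

```text
t: 19.55
tool_pos: [0.5937, -0.0065, 0.0314]
orientation: [-0.573, 0.574, 0.414, -0.414]
ft_force: [-0.3, 0.4, -1.0]
opening: 0.0453
pos [593.7  -6.5  31.4] yaw 71.6 down -1.0 t 19.55 j [ -1.  19. -14.  58.   0.  18.] F [-0.3  0.4 -1. ] open 45.3
 -> shift [-1.2  5.4  2. ] turn -0.1
```

```bash
python3 -m creep '[{"claw":-1,"linear":[-1,2,2],"turn":0},{"claw":-1,"linear":[0,2,0],"turn":0},{"claw":-1,"linear":[0,0.5,0],"turn":0},{"claw":-1,"linear":[0,0,0],"turn":0},{"claw":-1,"linear":[0,0,0],"turn":0}]'
python3 -c "
from fit import *
go(591.4,-7,26,71.7)"
```

```text
t: 19.97
tool_pos: [0.5911, -0.007, 0.0263]
orientation: [0.573, -0.573, -0.414, 0.414]
ft_force: [-0.1, 0.0, -2.7]
opening: 0.0449
pos [591.1  -7.   26.3] yaw 71.6 down -1.0 t 19.97 j [ -1.  19. -14.  57.   0.  18.] F [-0.1  0.  -2.7] open 44.9
 -> shift [ 0.1  0.3 -0.3] turn -0.1
```

```bash
python3 -m creep '[{"claw":-1,"linear":[0,0.5,0],"turn":0},{"claw":-1,"linear":[0,0.5,0],"turn":0},{"claw":-1,"linear":[0,0,0],"turn":0}]'
python3 -m creep '[{"claw":1,"linear":[0,0,0],"turn":0},{"claw":1,"linear":[0,0,0],"turn":0},{"claw":1,"linear":[0,0,0],"turn":0},{"claw":1,"linear":[0,0,0],"turn":0},{"claw":1,"linear":[0,0,0],"turn":0},{"claw":1,"linear":[0,0,0],"turn":0},{"claw":1,"linear":[0,-20,0],"turn":0},{"claw":1,"linear":[0,-35,0],"turn":0},{"claw":1,"linear":[0,-40,0],"turn":0},{"claw":1,"linear":[0,-15,0],"turn":0},{"claw":1,"linear":[0,0,0],"turn":0}]'
python3 - <<'E'
from fit import *
p,T=shot('wrist');c=cloud(p,T)
for k,q in dict(gauge=(.59,-.007,.07,.046,.0565),otray=(.559,.003,.11,.014,.027)).items():
    b=band(c,np.hypot(c[...,0]-q[0],c[...,1]-q[1])<q[2],q[3],q[4]);print(k,len(b),len(b) and rect(b))
go(503.3,-350.4,24,68.1)
go(491.7,360.6,24,-60.5)
E
```

```text
t: 20.22
tool_pos: [0.5912, -0.0069, 0.0262]
orientation: [-0.573, 0.574, 0.414, -0.414]
ft_force: [-2.7, -0.0, 4.5]
opening: 0.0454
t: 21.13
tool_pos: [0.5937, -0.007, 0.1405]
orientation: [-0.572, 0.575, 0.416, -0.411]
ft_force: [0.8, 0.0, 0.2]
opening: 0.0854
gauge 2145 [590.4, -6.0, 75.7, 46.1, -18.1]
otray 4022 [559.4, 3.7, 165.3, 74.3, -18.4]
pos [592.7  -7.  137.8] yaw 71.6 down -1.0 t 21.18 j [-1. 15. -4. 70.  0. 18.] F [ 0.3 -0.5 -1.1] open 85.4
 -> shift [-354.3  113.3  -23. ] turn 3.5
pos [592.7  -7.  137.8] yaw 71.6 down -1.0 t 21.18 j [-1. 15. -4. 70.  0. 18.] F [ 0.3 -0.5 -1.1] open 85.4
 -> shift [316.8 113.3 212.2] turn -47.9
```

```bash
python3 -m creep '[{"claw":1,"linear":[-35.5,0,-2.2],"turn":0},{"claw":1,"linear":[-35.5,0,-2.2],"turn":0},{"claw":1,"linear":[-35.5,0,-2.2],"turn":0},{"claw":1,"linear":[-35.5,0,-2.2],"turn":0},{"claw":1,"linear":[-35.5,0,-2.2],"turn":0},{"claw":1,"linear":[-35.5,0,-2.2],"turn":0},{"claw":1,"linear":[-35.5,0,-2.2],"turn":0},{"claw":1,"linear":[-35.5,0,-2.2],"turn":0},{"claw":1,"linear":[-35.5,0,-2.2],"turn":0},{"claw":1,"linear":[-35,0,-2],"turn":3.5},{"claw":1,"linear":[0,0,0],"turn":0},{"claw":1,"linear":[0,0,0],"turn":0}]'
python3 - <<'E'
from fit import *
p,T=shot('wrist');c=cloud(p,T)
for k,q in dict(wide=(.503,-.350,.06,.043,.0565),).items():
    b=band(c,np.hypot(c[...,0]-q[0],c[...,1]-q[1])<q[2],q[3],q[4]);r=rect(b);print(k,len(b),r)
go(r[0],r[1],24,r[4]+90)
E
```

```text
t: 22.18
tool_pos: [0.4986, -0.3514, 0.1331]
orientation: [0.587, -0.585, -0.395, 0.395]
ft_force: [1.3, 0.2, 0.2]
opening: 0.0856
wide 5056 [503.1, -350.4, 59.8, 46.0, -22.5]
pos [ 499.1 -350.2  133.4] yaw 68.1 down -1.0 t 22.23 j [-35.  17.  -2.  71.   0. -13.] F [ 0.7  0.7 -0.1] open 85.1
 -> shift [  1.2 109.4  -4.1] turn 0.6
```

```bash
python3 -m creep '[{"claw":1,"linear":[1.2,30,-4],"turn":0.6},{"claw":1,"linear":[0,35,0],"turn":0},{"claw":1,"linear":[0,28,0],"turn":0},{"claw":1,"linear":[0,13,0],"turn":0},{"claw":1,"linear":[0,8,0],"turn":0},{"claw":1,"linear":[0,0,0],"turn":0},{"claw":1,"linear":[0,0,0],"turn":0}]'
python3 -m creep '[{"claw":-1,"linear":[0,0,0],"turn":0},{"claw":-1,"linear":[0,0,0],"turn":0},{"claw":-1,"linear":[0,0,0],"turn":0},{"claw":-1,"linear":[0,0,0],"turn":0},{"claw":-1,"linear":[0,0,0],"turn":0},{"claw":-1,"linear":[0,0,0],"turn":0},{"claw":-1,"linear":[0,0,0],"turn":0},{"claw":-1,"linear":[0,0,0],"turn":0}]'
python3 -m creep '[{"claw":-1,"linear":[0,-10,0],"turn":0},{"claw":-1,"linear":[0,-25,0],"turn":0},{"claw":-1,"linear":[0,-35,0],"turn":0},{"claw":-1,"linear":[0,-35,0],"turn":-4},{"claw":-1,"linear":[0,0,0],"turn":0},{"claw":-1,"linear":[0,0,0],"turn":0}]'
python3 - <<'E'
from fit import *
a=np.radians(-18.3);s=-42
x,y=559.2+s*np.cos(a),3.7+s*np.sin(a);print(x,y);go(x,y,75,71.7)
E
```

```text
t: 22.82
tool_pos: [0.5046, -0.3497, 0.0215]
orientation: [0.588, -0.587, -0.393, 0.393]
ft_force: [-0.5, -0.0, 1.1]
opening: 0.0856
t: 23.48
tool_pos: [0.5051, -0.3512, 0.0228]
orientation: [-0.587, 0.589, 0.393, -0.393]
ft_force: [-0.1, -0.9, 6.6]
opening: 0.0451
t: 23.98
tool_pos: [0.5054, -0.3515, 0.1295]
orientation: [-0.572, 0.576, 0.414, -0.413]
ft_force: [-0.3, 0.3, -1.1]
opening: 0.0452
519.3241299390401 16.88768315063101
pos [ 505.4 -351.5  129.5] yaw 71.5 down -1.0 t 23.98 j [-35.  18.  -2.  70.   0. -16.] F [-0.3  0.3 -1.1] open 45.2
 -> shift [353.9  53.5 104. ] turn -0.2
```

```bash
python3 -m creep '[{"claw":-1,"linear":[35.4,0,10.2],"turn":0},{"claw":-1,"linear":[35.4,0,10.2],"turn":0},{"claw":-1,"linear":[35.4,0,10.2],"turn":0},{"claw":-1,"linear":[35.4,0,10.2],"turn":0},{"claw":-1,"linear":[35.4,0,10.2],"turn":0},{"claw":-1,"linear":[35.4,0,10.2],"turn":0},{"claw":-1,"linear":[35.4,0,10.2],"turn":0},{"claw":-1,"linear":[35.4,0,10.2],"turn":0},{"claw":-1,"linear":[35.4,0,10.2],"turn":0},{"claw":-1,"linear":[35.4,0,10.2],"turn":-0.2},{"claw":-1,"linear":[0,0,0],"turn":0},{"claw":-1,"linear":[0,0,0],"turn":0}]'
python3 -m creep '[{"claw":-1,"linear":[0,15,0],"turn":0},{"claw":-1,"linear":[0,5,0],"turn":0},{"claw":-1,"linear":[0,0,0],"turn":0},{"claw":-1,"linear":[0,0,0],"turn":0}]'
python3 - <<'E'
from fit import *
p,T=shot('wrist');save('w5',p)
p,T=shot('scene');save('s5',p)
go(521.1,16.3,28,71.7)
E
```

```text
t: 24.98
tool_pos: [0.5187, 0.0193, 0.1251]
orientation: [0.573, -0.572, -0.414, 0.416]
ft_force: [-0.7, -0.3, 0.5]
opening: 0.0451
t: 25.32
tool_pos: [0.519, 0.0165, 0.1057]
orientation: [0.574, -0.573, -0.413, 0.414]
ft_force: [0.6, -0.7, -0.7]
opening: 0.0451
pos [519.7  16.7 106.6] yaw 71.6 down -1.0 t 25.42 j [  2.   8. -17.  65.  -0.  20.] F [-0.4 -0.1 -0.5] open 45.1
 -> shift [ 0.  78.6 -1.4] turn -0.1
```

View pics/s5.png

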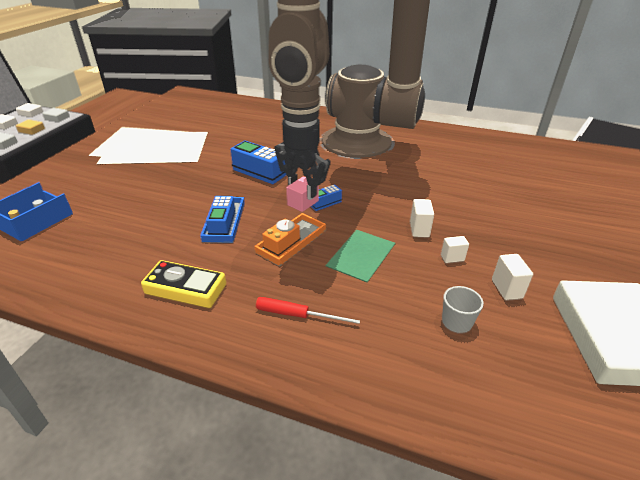

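The scene view shows both instruments upright in their own trays, (222,218) and (285,238), and the pink brick held level at (300,195). Lower to just above the floor.

```bash
python3 -m creep '[{"claw":-1,"linear":[0,30,0],"turn":0},{"claw":-1,"linear":[0,25,0],"turn":0},{"claw":-1,"linear":[0,12,0],"turn":0},{"claw":-1,"linear":[0,6,0],"turn":0},{"claw":-1,"linear":[0,2,0],"turn":0},{"claw":-1,"linear":[0,0,0],"turn":0},{"claw":-1,"linear":[0,0,0],"turn":0}]'
python3 -c "
from fit import *
go(521.1,16.3,28,71.7)"
```

```text
t: 26.0
tool_pos: [0.5206, 0.0174, 0.0324]
orientation: [-0.573, 0.573, 0.415, -0.414]
ft_force: [0.1, 0.6, -0.1]
opening: 0.045
pos [520.6  17.4  32.4] yaw 71.7 down -1.0 t 26.0 j [  2.  11. -23.  56.  -0.  20.] F [ 0.1  0.6 -0.1] open 45.0
 -> shift [-0.9  4.4 -0.8] turn 0.0
```

```bash
python3 -m creep '[{"claw":-1,"linear":[-1,2,0],"turn":0},{"claw":-1,"linear":[0,1.5,0],"turn":0},{"claw":-1,"linear":[0,1,0],"turn":0},{"claw":-1,"linear":[0,0,0],"turn":0},{"claw":-1,"linear":[0,0,0],"turn":0}]'
python3 -c "
from fit import *
go(521.1,16.3,28,71.7)"
```

```text
t: 26.42
tool_pos: [0.5198, 0.0165, 0.0277]
orientation: [-0.573, 0.573, 0.415, -0.414]
ft_force: [-1.5, -0.5, 5.8]
opening: 0.0451
pos [519.8  16.5  27.7] yaw 71.7 down -1.0 t 26.42 j [  2.  11. -24.  55.  -0.  20.] F [-1.5 -0.5  5.8] open 45.1
 -> shift [ 0.2 -0.3 -1.3] turn 0.0
```

```bash
python3 -m creep '[{"claw":1,"linear":[0,0,0],"turn":0},{"claw":1,"linear":[0,0,0],"turn":0},{"claw":1,"linear":[0,0,0],"turn":0},{"claw":1,"linear":[0,0,0],"turn":0},{"claw":1,"linear":[0,0,0],"turn":0},{"claw":1,"linear":[0,0,0],"turn":0},{"claw":1,"linear":[0,-20,0],"turn":0},{"claw":1,"linear":[0,-35,0],"turn":0},{"claw":1,"linear":[0,-40,0],"turn":0},{"claw":1,"linear":[0,-15,0],"turn":0},{"claw":1,"linear":[0,0,0],"turn":0}]'
python3 - <<'E'
from fit import *
p,T=shot('wrist');save('w6',p);c=cloud(p,T);a=np.radians(-18.3);s=(c[...,0]-.5592)*np.cos(a)+(c[...,1]-.0037)*np.sin(a)
b=band(c,(np.hypot(c[...,0]-.521,c[...,1]-.016)<.06)&(s<-.008),.046,.0575);print(rect(b))
go(491.7,360.6,24,-60.5)
E
```

```text
t: 27.33
tool_pos: [0.5219, 0.0166, 0.1415]
orientation: [-0.572, 0.575, 0.416, -0.412]
ft_force: [0.4, -0.1, 0.8]
opening: 0.0857
[518.2, 17.8, 59.2, 46.1, -18.2]
pos [520.8  16.6 139. ] yaw 71.7 down -1.0 t 27.38 j [  2.   7. -14.  69.   0.  20.] F [ 0.4 -0.3  0.4] open 85.9
 -> shift [317.4 114.9 136. ] turn -47.8
```

View pics/w6.png

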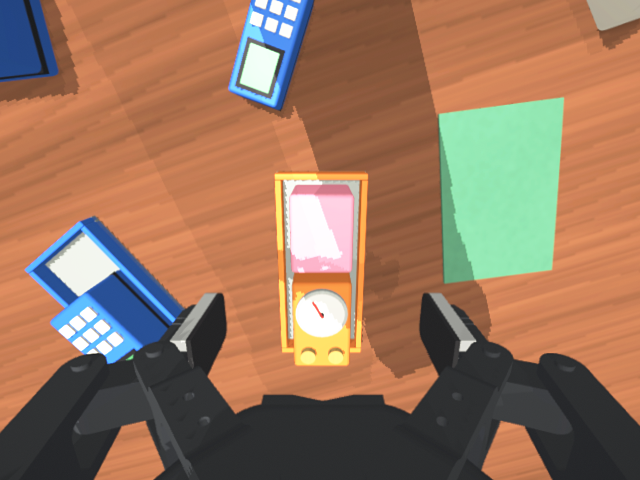

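The pink brick (322,230) sits square and flat beside the gauge (320,310) in the orange tray. Now the narrow brick.

```bash
python3 -m creep '[{"claw":1,"linear":[31.7,0,13.6],"turn":0},{"claw":1,"linear":[31.7,0,13.6],"turn":0},{"claw":1,"linear":[31.7,0,13.6],"turn":0},{"claw":1,"linear":[31.7,0,13.6],"turn":0},{"claw":1,"linear":[31.7,0,13.6],"turn":0},{"claw":1,"linear":[31.7,0,13.6],"turn":0},{"claw":1,"linear":[31.7,0,13.6],"turn":0},{"claw":1,"linear":[31.7,0,13.6],"turn":0},{"claw":1,"linear":[31.7,0,13.6],"turn":0},{"claw":1,"linear":[31.7,0,13.6],"turn":0}]'
python3 -m creep '[{"claw":1,"linear":[0,0,0],"turn":-7},{"claw":1,"linear":[0,0,0],"turn":-7},{"claw":1,"linear":[0,0,0],"turn":-7},{"claw":1,"linear":[0,0,0],"turn":-7},{"claw":1,"linear":[0,0,0],"turn":-7},{"claw":1,"linear":[0,0,0],"turn":-7},{"claw":1,"linear":[0,0,0],"turn":-6},{"claw":1,"linear":[0,0,0],"turn":0},{"claw":1,"linear":[0,0,0],"turn":0}]'
python3 - <<'E'
from fit import *
p,T=shot('wrist');save('w7',p);c=cloud(p,T)
for k,q in dict(narrow=(.4917,.3606,.05,.043,.0565),).items():
    b=band(c,np.hypot(c[...,0]-q[0],c[...,1]-q[1])<q[2],q[3],q[4]);r=rect(b);print(k,len(b),r)
go(r[0],r[1],20,r[4])
E
```

```text
t: 28.22
tool_pos: [0.4885, 0.3614, 0.1347]
orientation: [-0.573, 0.573, 0.413, -0.415]
ft_force: [-0.5, -0.4, -0.6]
opening: 0.0856
t: 28.97
tool_pos: [0.4891, 0.3598, 0.1352]
orientation: [0.356, -0.356, -0.61, 0.612]
ft_force: [0.2, 0.1, -0.1]
opening: 0.0852
narrow 2542 [491.6, 361.0, 46.2, 29.7, -60.7]
pos [489.2 359.9 135.6] yaw 119.6 down -1.0 t 29.02 j [36. 17. -2. 71. -0.  7.] F [ 0.4 -0.8 -0.4] open 85.2
 -> shift [ -0.2 115.6  -2.9] turn 0.3
```

View pics/w7.png

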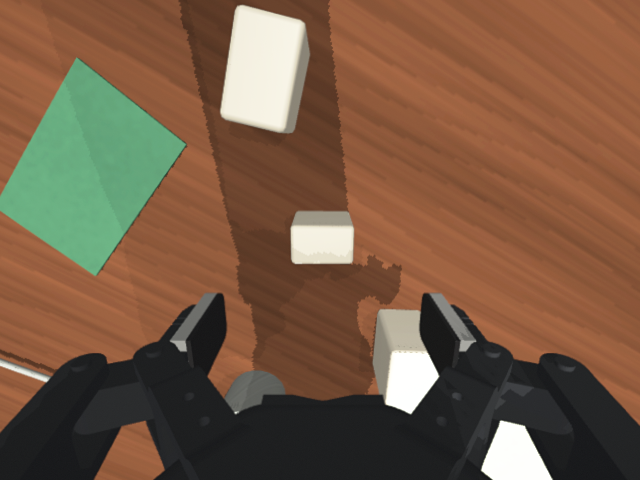

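The smallest white brick is at (322,238), between the fingers, and the taller look-alikes stay clear. Grasp it.

```bash
python3 -m creep '[{"claw":1,"linear":[0,30,-1],"turn":0.3},{"claw":1,"linear":[0,35,0],"turn":0},{"claw":1,"linear":[0,29,0],"turn":0},{"claw":1,"linear":[0,13,0],"turn":0},{"claw":1,"linear":[0,8,0],"turn":0},{"claw":1,"linear":[0,0,0],"turn":0},{"claw":1,"linear":[0,0,0],"turn":0}]'
python3 -m creep '[{"claw":-1,"linear":[0,0,0],"turn":0},{"claw":-1,"linear":[0,0,0],"turn":0},{"claw":-1,"linear":[0,0,0],"turn":0},{"claw":-1,"linear":[0,0,0],"turn":0},{"claw":-1,"linear":[0,0,0],"turn":0},{"claw":-1,"linear":[0,0,0],"turn":0},{"claw":-1,"linear":[0,0,0],"turn":0},{"claw":-1,"linear":[0,0,0],"turn":0}]'
python3 -c "
from fit import *
go(491.6,361,20,-60.7)"
```

```text
t: 29.6
tool_pos: [0.4906, 0.3608, 0.0221]
orientation: [-0.357, 0.357, 0.61, -0.61]
ft_force: [-0.5, -0.3, 1.3]
opening: 0.0852
t: 30.27
tool_pos: [0.4913, 0.3613, 0.0232]
orientation: [-0.356, 0.357, 0.611, -0.61]
ft_force: [0.6, -0.0, 6.1]
opening: 0.0451
pos [491.3 361.3  23.2] yaw 119.4 down -1.0 t 30.27 j [ 36.  20. -12.  57.   0.   7.] F [ 0.6 -0.   6.1] open 45.1
 -> shift [-0.4  3.2 -0.1] turn 0.1
```

```bash
python3 -m creep '[{"claw":-1,"linear":[0,-10,0],"turn":0},{"claw":-1,"linear":[0,-25,0],"turn":0},{"claw":-1,"linear":[0,-35,0],"turn":0},{"claw":-1,"linear":[0,-35,0],"turn":0},{"claw":-1,"linear":[0,0,0],"turn":6},{"claw":-1,"linear":[0,0,0],"turn":5},{"claw":-1,"linear":[0,0,0],"turn":0},{"claw":-1,"linear":[0,0,0],"turn":0}]'
python3 - <<'E'
from fit import *
a=np.radians(18.4);s=-56
x,y=544.1+s*np.cos(a),-181.7+s*np.sin(a);print(x,y);go(x,y,75,108.4)
E
```

```text
t: 30.93
tool_pos: [0.4903, 0.3605, 0.127]
orientation: [0.413, -0.413, -0.574, 0.574]
ft_force: [-0.1, 1.3, -0.7]
opening: 0.0453
490.9629433479082 -199.37634606903774
pos [490.3 360.5 127. ] yaw 108.6 down -1.0 t 30.93 j [36. 17. -3. 70.  0. 18.] F [-0.1  1.3 -0.7] open 45.3
 -> shift [-531.    52.1  177.6] turn 0.2
```

```bash
python3 -m creep '[{"claw":-1,"linear":[-33.2,0,11.1],"turn":0},{"claw":-1,"linear":[-33.2,0,11.1],"turn":0},{"claw":-1,"linear":[-33.2,0,11.1],"turn":0},{"claw":-1,"linear":[-33.2,0,11.1],"turn":0},{"claw":-1,"linear":[-33.2,0,11.1],"turn":0},{"claw":-1,"linear":[-33.2,0,11.1],"turn":0},{"claw":-1,"linear":[-33.2,0,11.1],"turn":0},{"claw":-1,"linear":[-33.2,0,11.1],"turn":0}]'
python3 -m creep '[{"claw":-1,"linear":[-33.2,0,11.1],"turn":0},{"claw":-1,"linear":[-33.2,0,11.1],"turn":0},{"claw":-1,"linear":[-33.2,0,11.1],"turn":0},{"claw":-1,"linear":[-33.2,0,11.1],"turn":0},{"claw":-1,"linear":[-33.2,0,11.1],"turn":0},{"claw":-1,"linear":[-33.2,0,11.1],"turn":0},{"claw":-1,"linear":[-33.2,0,11.1],"turn":0},{"claw":-1,"linear":[-33,0,11],"turn":0.2},{"claw":-1,"linear":[0,15,0],"turn":0},{"claw":-1,"linear":[0,0,0],"turn":0},{"claw":-1,"linear":[0,0,0],"turn":0}]'
python3 - <<'E'
from fit import *
go(491,-199.4,28,108.4)
p,T=shot('wrist');save('w8',p)
E
```

```text
t: 31.6
tool_pos: [0.4893, 0.079, 0.1264]
orientation: [0.413, -0.412, -0.574, 0.574]
ft_force: [0.8, -0.4, -0.1]
opening: 0.0455
t: 32.52
tool_pos: [0.4887, -0.1989, 0.1107]
orientation: [0.416, -0.413, -0.573, 0.573]
ft_force: [0.7, 0.3, -1.3]
opening: 0.045
pos [ 488.7 -198.9  110.7] yaw 108.3 down -1.0 t 32.52 j [-22.   9. -15.  66.   0. -40.] F [ 0.7  0.3 -1.3] open 45.0
 -> shift [-1.4 82.7 -2.3] turn -0.1
```

View pics/w8.png

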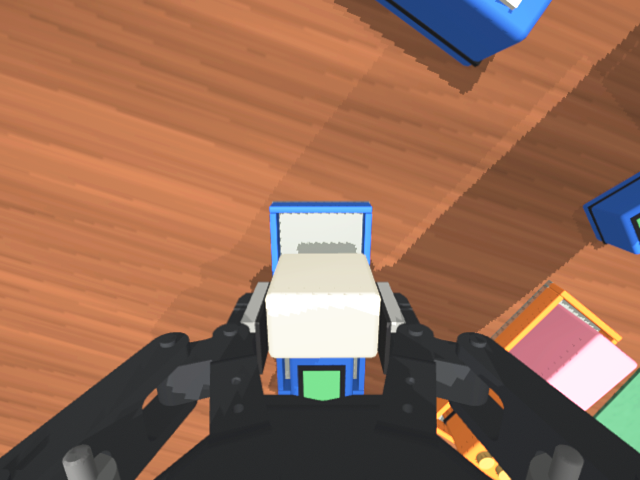

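The white brick is square over the near end of the blue tray, at (322,305). Lower it to just above the meter top and check the position before going in.

```bash
python3 -m creep '[{"claw":-1,"linear":[-1,15,-1],"turn":0},{"claw":-1,"linear":[0,10,0],"turn":0},{"claw":-1,"linear":[0,0,0],"turn":0},{"claw":-1,"linear":[0,0,0],"turn":0}]'
python3 -c "
from fit import *
go(491,-199.4,28,108.4)"
```

```text
t: 32.9
tool_pos: [0.4907, -0.1988, 0.0865]
orientation: [0.415, -0.413, -0.573, 0.573]
ft_force: [-0.3, 0.0, -0.2]
opening: 0.0451
pos [ 490.7 -198.8   86.5] yaw 108.3 down -1.0 t 32.9 j [-22.  10. -17.  63.   0. -40.] F [-0.3  0.  -0.2] open 45.1
 -> shift [-0.7 58.5 -0.2] turn -0.1
```

```bash
python3 -m creep '[{"claw":-1,"linear":[-0.5,20,0.5],"turn":0},{"claw":-1,"linear":[0,20,0],"turn":0},{"claw":-1,"linear":[0,10,0],"turn":0},{"claw":-1,"linear":[0,4,0],"turn":0},{"claw":-1,"linear":[0,1,0],"turn":0},{"claw":-1,"linear":[0,0,0],"turn":0},{"claw":-1,"linear":[0,0,0],"turn":0}]'
python3 -c "
from fit import *
go(491,-199.4,28,108.4)"
```

```text
t: 33.48
tool_pos: [0.4915, -0.2007, 0.0328]
orientation: [-0.414, 0.415, 0.573, -0.573]
ft_force: [-0.3, 0.4, 0.3]
opening: 0.0449
pos [ 491.5 -200.7   32.8] yaw 108.2 down -1.0 t 33.48 j [-22.  12. -22.  56.   0. -40.] F [-0.3  0.4  0.3] open 44.9
 -> shift [1.4 4.8 0.1] turn -0.2
```

```bash
python3 -m creep '[{"claw":-1,"linear":[1.2,2,0],"turn":-0.2},{"claw":-1,"linear":[0,1.5,0],"turn":0},{"claw":-1,"linear":[0,1,0],"turn":0},{"claw":-1,"linear":[0,0,0],"turn":0},{"claw":-1,"linear":[0,0,0],"turn":0}]'
python3 -c "
from fit import *
go(491,-199.4,28,108.4)"
```

```text
t: 33.9
tool_pos: [0.4908, -0.1994, 0.0282]
orientation: [-0.413, 0.414, 0.574, -0.573]
ft_force: [-2.0, 0.3, 4.3]
opening: 0.0451
pos [ 490.8 -199.4   28.2] yaw 108.4 down -1.0 t 33.9 j [-22.  12. -22.  55.   0. -41.] F [-2.   0.3  4.3] open 45.1
 -> shift [-0.1  0.2 -0.2] turn 0.0
```

```bash
python3 -m creep '[{"claw":1,"linear":[0,0,0],"turn":0},{"claw":1,"linear":[0,0,0],"turn":0},{"claw":1,"linear":[0,0,0],"turn":0},{"claw":1,"linear":[0,0,0],"turn":0},{"claw":1,"linear":[0,0,0],"turn":0},{"claw":1,"linear":[0,0,0],"turn":0},{"claw":1,"linear":[0,-20,0],"turn":0},{"claw":1,"linear":[0,-35,0],"turn":0},{"claw":1,"linear":[0,-40,0],"turn":0},{"claw":1,"linear":[0,-40,0],"turn":0},{"claw":1,"linear":[0,-20,0],"turn":0},{"claw":1,"linear":[0,0,0],"turn":0}]'
python3 -m creep '[{"claw":1,"linear":[0,0,35],"turn":0},{"claw":1,"linear":[0,0,35],"turn":0},{"claw":1,"linear":[0,0,35],"turn":0},{"claw":1,"linear":[0,0,35],"turn":0},{"claw":1,"linear":[0,0,35],"turn":0},{"claw":1,"linear":[0,0,35],"turn":0},{"claw":1,"linear":[0,0,0],"turn":0},{"claw":1,"linear":[0,0,0],"turn":0}]'
python3 - <<'E'
from fit import *
p,T=shot('top');save('top9',p);c=cloud(p,T)
for nm,(x,y,yaw) in dict(blue=(543.8,-182,18.4),orange=(558.7,2.4,-18.3)).items():
    a=np.radians(yaw);dx,dy=c[...,0]*1000-x,c[...,1]*1000-y
    s=dx*np.cos(a)+dy*np.sin(a);l=-dx*np.sin(a)+dy*np.cos(a)
    m=(abs(s)<90)&(abs(l)<40);k=-30 if nm=='blue' else -9
    for part,mm in(('brick',m&(s<k-4)),('instr',m&(s>k))):
        b=band(c,mm,.046,.0575);q=rect(b)
        print(nm,part,len(b),q,'along',round((q[0]-x)*np.cos(a)+(q[1]-y)*np.sin(a),1),'lat',round(-(q[0]-x)*np.sin(a)+(q[1]-y)*np.cos(a),1),'z',np.median(b[:,2]).round(4))
p,T=shot('scene');save('s9',p)
a=cv2.imread('pics/top9.png')[170:320,290:490];b=cv2.imread('pics/s9.png')[160:310,170:370]
cv2.imwrite('pics/fin.png',cv2.resize(np.hstack([a,b]),None,fx=2,fy=2,interpolation=3))
go(0,0,0,0)
E
```

```text
t: 34.9
tool_pos: [0.4928, -0.2003, 0.1879]
orientation: [-0.41, 0.417, 0.574, -0.573]
ft_force: [0.9, -0.2, 0.3]
opening: 0.0856
t: 35.57
tool_pos: [0.2898, -0.2659, 0.1818]
orientation: [-0.415, 0.414, 0.573, -0.573]
ft_force: [0.9, 0.3, -0.4]
opening: 0.0856
blue brick 372 [493.8, -197.6, 46.5, 36.7, -71.6] along -52.4 lat 1.0 z 0.0551
blue instr 975 [563.1, -174.8, 101.1, 47.3, 18.5] along 20.6 lat 0.7 z 0.0554
orange brick 655 [517.2, 16.5, 60.1, 45.7, -18.8] along -43.8 lat 0.4 z 0.0556
orange instr 491 [589.4, -7.2, 77.0, 45.8, -17.9] along 32.2 lat 0.5 z 0.0554
pos [ 291.5 -265.7  181.9] yaw 108.4 down -1.0 t 35.67 j [-42.  -7. -22.  74.   0. -61.] F [-0.4 -0.1 -0.2] open 85.4
 -> shift [344.1 181.9 192.8] turn -71.6
```

View pics/fin.png

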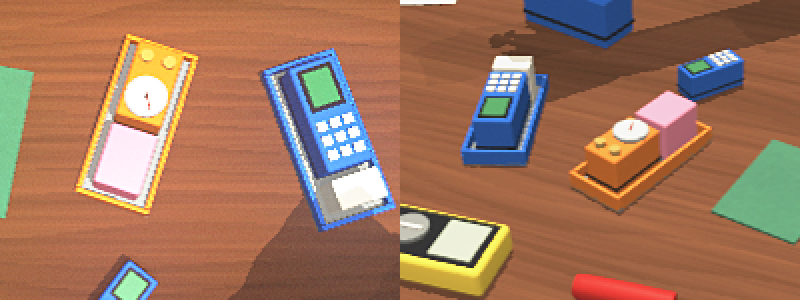

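In both views all four parts stand flat in the right trays. The white brick looks slightly skewed at (358,190), where the split between parts was contaminated, so I'll re-measure it from its colour.

```bash
python3 - <<'E'
from fit import *
for n in('top','scene'):
    p,T=shot(n);c=cloud(p,T);i=p['pixels'].astype(int)
    x,y,a=(543.8,-182,np.radians(18.4)) if n=='top' else (545.6,-180,np.radians(18.4))
    dx,dy=c[...,0]*1000-x,c[...,1]*1000-y;s=dx*np.cos(a)+dy*np.sin(a);l=-dx*np.sin(a)+dy*np.cos(a)
    m=(s<-34)&(s>-85)&(abs(l)<40)&(i[...,0]>i[...,2]-15)
    b=band(c,m,.05,.0585);q=rect(b);print(n,len(b),q,'along',round((q[0]-x)*np.cos(a)+(q[1]-y)*np.sin(a),1),'z pct',np.percentile(b[:,2],[5,50,95]).round(4))
    if n=='top': cv2.imwrite('pics/z.png',cv2.resize(p['pixels'][190:290,410:500,::-1],None,fx=6,fy=6,interpolation=3))
E
```

```text
top 380 [490.5, -199.0, 46.1, 29.6, -71.5] along -55.9 z pct [0.0524 0.0554 0.0576]
scene 131 [492.4, -196.7, 46.0, 30.6, -71.3] along -55.8 z pct [0.0511 0.0539 0.0557]
```

View pics/z.png

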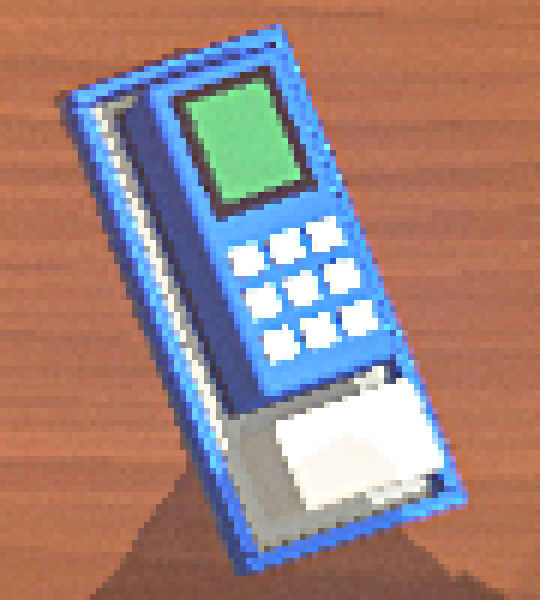

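The white brick (365,445 in the crop) is square: its yaw is 0.1° off the tray's, its top is at 55 mm, and it is centred in the gap. Hand in.

```bash
python3 -c "
from bench import robot
print(robot.finish_job())"
```

```text
the job is handed in; nothing more can be done
None
```

The instruments are swapped and I handed the job in at about 36 s of the allowed 102 s. I parked the gauge on the green mat, moved the blue meter to the blue tray, and then put the gauge in the orange tray. The pink brick went beside the gauge and the white brick beside the meter.

**Last checks (top and scene cameras):**
- All four tops are level at about 55 mm, so everything stands flat on the tray floors.
- Each part is within about 0.5° of its tray's direction and 1 mm of its centre line.
- The meter stands about 4–6 mm from its end wall. The gauge stands about 7–8 mm from its end wall, a little more than I aimed for.
- The gripper was open and clear of everything, with no contact force.

**Disagreements:** My first fit of the white brick was off because part of the meter was included. Measured again by colour, both cameras agree it is square and centred in its gap. The cameras differed from each other by about 2 mm, which is within their stated calibration.

I never moved anything near the multimeter, screwdriver, pot or look-alikes, but I did not re-measure their positions at the end.

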